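Dial the batch coder to number 5 and stamp the tin

TASK

Set the batch coder to number 5: push its spring-loaded dial down just far enough to free it, without forcing it hard towards its stop, and turn it until 5 stands in the window. It locks only where its worn index lets it, so feel for the place near mid-window where it jumps fully up, and leave it locked there. Only then push the red stamp plunger all the way down onto the tin lid, gently, and let it come back up. Leave the jar, the dropper bottle and the loose tin standing where they are.

Things in the scene. Friction and masses are not known exactly. Their poses are not given: they have to be found in the camera images.
- coder: batch coder, fixed: grey base 144 (x) x 290 (y) x 12 mm; left a blue dial housing (136 x 136 mm, cover top at z 49 mm), right a grey stamp tower (50 mm wide, top z 86 mm) over a tin in a nest. Origin: centre of underside; z up, -x its front (window side), +y its left. Dial axis upright at x 0, y +70 mm; plunger axis at x 0, y -75 mm
- dial: number dial, turns on an upright axis and sinks on a spring. Origin on the axis at the number face, 44 mm above the coder's underside when fully up (locked). White drum under the cover, black digits 1 to 8 every 45 deg. Above the cover a black collar, 54 mm wide, top 21 mm over the origin, and a black fluted knob, 32 mm wide, 21 to 49 mm over the origin. At the start 1.0 to 2.0 rad short of 5
- number_5 (a point): centre of digit 5 on the dial's number face, 38 mm from the axis, level with the dial's origin. Turning clockwise seen from above makes the number in the window count up. Fully up, a hidden key in one of 8 notches (one per number, play +-0.014 rad) locks it. The key is out of true: all numbers lock 0.03 to 0.11 rad to one side of mid-window. Pressed over 4 mm it turns freely (0.05 N m)
- knob_top (a point): centre of the knob's top, 49 mm above the dial's origin. A stiff spring pushes the dial up with about 1.5 N when up and 3 N more per mm: about 13.5 N at 4 mm, where it comes free; over 6.2 mm (about 20 N) is too hard (stop at 8 mm). Let go between numbers it stays 4 mm low, riding on the key, and jumps up as soon as a notch meets the key
- window (a point): centre of the window, a 20 x 20 mm opening with an aluminium frame in the cover, 38 mm from the dial axis towards the coder's front (-x), at the height of the number face when the dial is fully up. 5 is set when the dial has locked with the digit 5 in the window, within 5 mm of this point
- stamp (a joint): travel of the red stamp plunger, in m: 0 up, 0.012 fully down, with its rubber foot on the lid. Spring: about 2 N at the start of travel, 9 N fully down; then the rubber gives, 5 N per mm; over 25 N is too hard. It returns by itself when let go
- stamp_top (a point): centre of the top of the red stamp plunger's cap (34 mm diameter, 14 mm thick), 110.5 mm above the coder's underside when up; push straight down
- wax_jar: bystander: glass jar with gold lid, 63 mm diameter, 72 mm high, origin centre of underside
- dropper_bottle: bystander: brown dropper bottle, 34 mm diameter, 98 mm high, origin centre of underside
- balm_tin: bystander: open aluminium tin of green balm, 54 mm diameter, 24 mm high, origin centre of underside

How it is judged:
On the way, in this order (a step that is already met when the one before it is completed fails the run):
1. number 5 stands in the window and the dial has come up and locked there (horizontal distance between number_5 and window below 0.0055 m and z of dial in the frame of coder above 0.0428 m), for 0.2 s.
2. the stamp plunger is pressed down onto the lid (value of joint stamp above 0.0105 m), for 0.05 s.
At the end, for the whole second after the job is handed in: The digit 5 lies within 5.5 mm (in plan) of the window's centre, the dial is fully up to within 1.2 mm (locked), the stamp plunger has come back up to within 2 mm, and the jar, dropper bottle and loose tin are within 20 mm of where they stood (all of step 1 and value of joint stamp below 0.002 m and distance of each of wax_jar, dropper_bottle, balm_tin from where it was at the start of the episode below 0.02 m); the robot touches nothing.
It fails at once if the dial is pressed down more than 6.2 mm (about 20 N) (z of dial in the frame of coder below 0.0378 m).
It fails at once if the stamp plunger is pushed (more than 4 mm) while 5 is not locked in the window (value of joint stamp above 0.004 m and not (horizontal distance between number_5 and window below 0.0055 m and z of dial in the frame of coder above 0.0428 m)).
It fails at once if the stamp plunger is pushed with more than 25 N (contact force between anything else and stamp above 25 N).
It fails at once if a bystander is tipped over (angle between any of wax_jar, dropper_bottle, balm_tin's own z axis and vertical above 0.6 rad).
It also fails if it takes over 67 s, if anything falls off the work surface, if the arm or the gripper's body presses on something with over 40 N, if the wrist force passes 120 N, or if a joint passes its speed limit or range.

ROBOT

A 6-joint arm with a two-finger parallel gripper is mounted at the origin on a cart in front of the work surface, level with it; the furniture and walls round the work are solid. World frame = base frame: x ahead of the robot, y to its left, z up, the work surface at z = 0. Lengths are in m, angles in rad, forces in N, time in s.
With the tool pointing down it reaches from about 0.3 to 0.775 m from the base axis. Payload 14.6 kg.
Tool frame: the origin (TCP) lies at the very end of the fingers, on their centre line; the grasp point (between the pads) lies 19 mm behind it; z points along the fingers, x is the direction in which the jaws open and shut, and the axes are right-handed (so a half turn about z gives the same grasp; the last joint's range is limited). The gripper opens to 94 mm and grips with 3 to 60 N. Pads are 16 mm wide; open, the fingers measure 119 mm over their backs; the gripper's body (75 mm by 177 mm) begins 78 mm behind the grasp point.
Start: joints at [1.28, 0.3, 1.521, -0, 1.321, -0.067], TCP at [0.122, 0.536, 0.205] pointing down, gripper open.
Joint ranges: [-3.03, 3.03], [-0.79, 2.21], [0.23, 2.52], [-1.04, 4.18], [0, 3.07], [-2.55, 2.55]. Speed limits (rad/s): [2.22, 2.22, 2.57, 3.14, 3.14, 3.14].

INTERFACE

Orientations are given as [roll, pitch, yaw] about the fixed x, y, z axes, in that order (R = Rz(yaw) Ry(pitch) Rx(roll)).
In Python, from station import ctrl gives the robot as it stands.
- The arm moves only by the shell command python3 -m inch 'ROWS' [FORCE]. ROWS is JSON, one flat list of numbers, 7 for each row, row after row: the shift along the tool's x, y, z in cm, then the turn, a rotation vector about the tool's x, y, z in rad, then the opening, from 0 (shut) to 1 (fully open). In form: [tx, ty, tz, wx, wy, wz, claw, tx, ty, tz, wx, wy, wz, claw, ...]. A call has 1 to 20 rows; each row shifts and turns the commanded pose from where the row before left it, along the tool's axes as they then stand; what a row does not reach is not made up. A row lasts 1/8 s, in which the tool goes at most 62.5 mm and 10.7 degrees, less where a joint would pass 70% of its speed; a pose out of reach is approached as far as the arm can. A call is refused whole if a number of a shift passes 6.25 or a number of a turn 0.188, either way. A call with a gripper value outside its range is refused whole. The fingers move at their own pace and stop on an object; FORCE is the grip in N (left out, the last holds). Time passes only in rows, so rows that do not move let the fingers close. It gives the time, the measured TCP pose, the force and the opening at its end, in the units of the state.
- ctrl.get_obs(): the state, without advancing time (a new reading comes with each control period).
- ctrl.camera(name): name is "scene" or "side" or "wrist"; returns (picture, depth): 384x512x3 uint8, red, green, blue; 384x512 float32, m along the optical axis (not along the pixel's ray), 0 where there is no reading.
- ctrl.camera_params(name): a dict with "vertical_fov" (degrees; the focal length in pixels is half the picture's height over the tangent of half this angle, whatever the lens; pixels are square), "cx", "cy" (the principal point, pixels), "distortion" ([k1, k2, p1, p2, k3] as OpenCV has them; the pictures are not rectified), "camera_from_world" (4x4, takes a point from world to camera coordinates); the wrist camera has in their place "mount" (4x4, takes a point from camera to tool coordinates, whose origin is the TCP and whose axes are the tool frame's). Camera axes: x right, y down, z forward; pixel columns grow to the right and rows downward; lengths in m; the calibration is good to about 2 mm. A picture is of the moment at which its call begins: read the wrist's pose just before it. camera_params takes no time and is no camera call.
- ctrl.hand_in(): hands the job in, once; it reports no verdict.
Trained networks look in the newest picture that a camera, given by its name, has taken for a name from the list of things; names that differ only in an ending like _2 or _b are one class to them, and where a whole thing is asked for, a point or a joint stands for the part that bears it (a point fixed in the world has none). Each returns a list of dicts, best first, with "score" (0 to 1); they miss things now and then, are a little off and sometimes report something else, mostly with a low value. They report only what shows in the picture. A call takes as long as a camera call.
- ctrl.spot_in(camera, label): "bbox" ([centre column, centre row, width, height] in pixels, round what is visible of it).
- ctrl.place_of(camera, label): "centre" ([column, row] in pixels: a listed point, or the origin of a listed thing).
The state is a dict: "time_s": time; "qpos": joint angles; "joint_vel": joint speeds; "tau": joint torques, N m; "ee_pos": TCP position; "eef_rot": TCP orientation; "force": force on the tool from outside, world axes, zero at the start; "moment": the same for the moment, N m; "grip_width": finger opening in m.
Only numpy, scipy, OpenCV 4.12 (cv2) and the standard library are available. Lean on these libraries where they do the work, as an engineer would, in place of code of your own. Each camera call takes 0.05 s, during which the arm holds its last target. There are 200 camera calls.

## Working session

There is one attempt and no reset: what is moved stays moved. The work goes in short steps, Python scripts to look and compute and a shell command to move; the robot and the scene stay as the last step left them, time stands still between calls to the robot, and variables do not carry over. Pictures are saved under pics/ and viewed, about 8 in all and at most 12, crops included, and the job is handed in when it is done.

```bash
mkdir -p pics; cat > h.py <<'E'
import numpy as np, cv2
from scipy.spatial.transform import Rotation as R
from station import ctrl
def tool():
    o=ctrl.get_obs(); T=np.eye(4); T[:3,:3]=R.from_euler('xyz',o['eef_rot']).as_matrix(); T[:3,3]=o['ee_pos']; return T
def cam(n,T=None):
    p=ctrl.camera_params(n); f=192/np.tan(np.radians(p['vertical_fov'])/2)
    K=np.array([[f,0,p['cx']],[0,f,p['cy']],[0,0,1]]); d=np.array(p['distortion'],float)
    W=np.linalg.inv(np.array(p['camera_from_world'])) if 'camera_from_world' in p else (tool() if T is None else T)@np.array(p['mount'])
    return K,d,W   # W: world from camera
def ray(c,px):
    K,d,W=c; u=cv2.undistortPoints(np.array([[px]],float),K,d)[0,0]; v=W[:3,:3]@np.array([u[0],u[1],1]); return W[:3,3],v
def at_z(c,px,z):
    o,v=ray(c,px); return o+v*(z-o[2])/v[2]
def proj(c,P):
    K,d,W=c; V=np.linalg.inv(W); return cv2.projectPoints(np.atleast_2d(np.array(P,float)),cv2.Rodrigues(V[:3,:3])[0],V[:3,3],K,d)[0][:,0]
def tri(obs):
    A=np.zeros((3,3));b=np.zeros(3)
    for c,px in obs:
        o,v=ray(c,px); v=v/np.linalg.norm(v); M=np.eye(3)-np.outer(v,v); A+=M;b+=M@o
    return np.linalg.solve(A,b)
def save(n,img): cv2.imwrite('pics/'+n,cv2.cvtColor(img,cv2.COLOR_RGB2BGR))
E
python3 - <<'E'
from h import *
np.set_printoptions(precision=4,suppress=True)
C={};D={}
L=['coder','dial','number_5','knob_top','window','stamp_top','wax_jar','dropper_bottle','balm_tin']
ims=[]
for n in ['scene','side','wrist']:
    C[n]=cam(n); im,_=ctrl.camera(n); ims.append(im)
    for l in L:
        r=ctrl.place_of(n,l)
        if r: D[n,l]=r[0]['centre']; print(n,l,np.array(r[0]['centre']).round(1),round(r[0]['score'],2))
for l in L:
    o=[(C[n],D[n,l]) for n in C if (n,l) in D]
    if len(o)>1: print(l,tri(o))
save('a.png',cv2.resize(np.vstack([np.hstack(ims[:2]),np.hstack([ims[2],ims[2]*0])]),(800,600)))
print(ctrl.get_obs())
E
```

```text
scene coder [274.4 226.1] 0.67
scene dial [270.4 205.8] 0.68
scene number_5 [272.1 211.5] 0.7
scene knob_top [271.7 192.6] 0.68
scene window [262.4 206.1] 0.96
scene stamp_top [284.  207.6] 0.67
scene wax_jar [317.2 269.6] 0.83
scene dropper_bottle [203.2 194.6] 0.54
scene balm_tin [275.3 226.2] 0.54
side coder [247.2 200. ] 0.75
side dial [241.3 197.9] 0.52
side number_5 [248.5 190.9] 0.54
side window [253.1 200.4] 0.82
side stamp_top [260.5 155.5] 0.63
side wax_jar [270.2 159.9] 0.75
side dropper_bottle [274. 283.] 0.87
side balm_tin [238.  280.9] 0.81
coder [ 0.5404 -0.0971 -0.0001]
dial [ 0.5529 -0.0415  0.0467]
number_5 [ 0.5367 -0.08    0.0478]
window [ 0.52   -0.0341  0.0488]
stamp_top [ 0.5154 -0.1824  0.1176]
wax_jar [ 0.508  -0.3728  0.0008]
dropper_bottle [ 0.4197  0.2531 -0.0017]
balm_tin [ 0.5929  0.0733 -0.1441]
{'time_s': 1.5, 'qpos': array([ 1.2804,  0.2999,  1.521 ,  0.    ,  1.3207, -0.0666]), 'joint_vel': array([-0.0022, -0.0013, -0.0005, -0.001 ,  0.0009, -0.0017]), 'tau': array([ -0.0011, -53.1655, -35.2917,   0.0709,   0.0213,  -0.    ]), 'ee_pos': array([0.1221, 0.5363, 0.2054]), 'eef_rot': array([-3.1416,  0.    ,  1.347 ]), 'force': array([ 1.2675, -0.333 ,  0.3606]), 'moment': array([ 0.0043,  0.0133, -0.0495]), 'grip_width': 0.09400851302291943}
```

View pics/a.png

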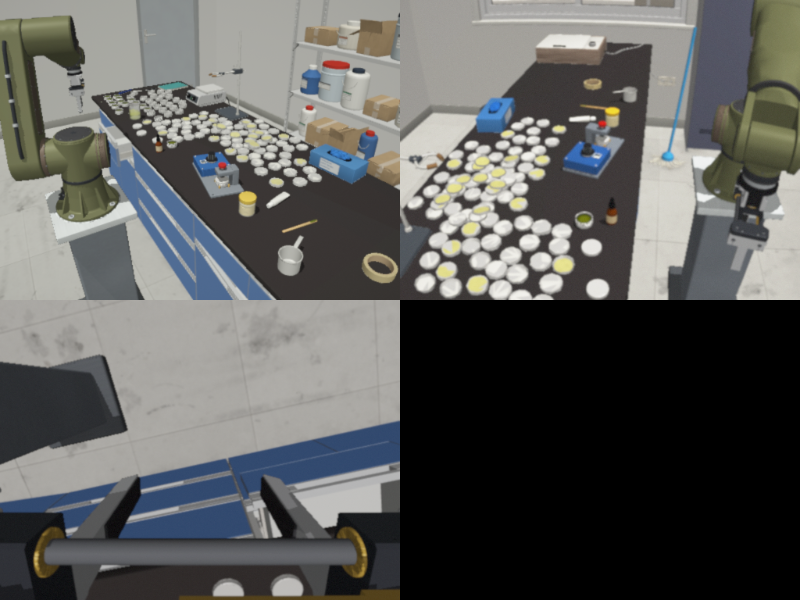

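The three views in one picture: the blue coder stands at about (0.54, -0.10) m, at scene pixel ~(272,215). The jar is to its right and the dropper bottle and tin are to its left, all clear of it. Next I work out the wrist camera's geometry and the approach.

```bash
python3 - <<'E'
from h import *
np.set_printoptions(precision=4,suppress=True)
p=ctrl.camera_params('wrist'); print(p)
T=np.eye(4);c=cam('wrist',T); print(proj(c,[[0,0,0],[0,0,.1],[0,0,.2],[.02,0,.1],[0,.02,.1]]))
E
```

```text
{'vertical_fov': 62.74029340811709, 'cx': 256.2411972086187, 'cy': 194.52337059604838, 'distortion': array([-0.0073,  0.    ,  0.    ,  0.    ,  0.    ]), 'mount': array([[ 1.    , -0.0007,  0.0003,  0.0005],
       [ 0.0006,  0.9654,  0.2609, -0.0749],
       [-0.0005, -0.2609,  0.9654, -0.1805],
       [ 0.    ,  0.    ,  0.    ,  1.    ]])}
[[255.3347 235.5611]
 [255.5835 193.6142]
 [255.7083 172.6011]
 [277.2778 193.5983]
 [255.6086 214.2038]]
```

```bash
python3 -m inch '[-3.38,3.66,-0.3,0,0,0,1,-3.38,3.66,-0.3,0,0,0,1,-3.38,3.66,-0.3,0,0,0,1,-3.38,3.66,-0.3,0,0,0,1,-3.38,3.66,-0.3,0,0,0,1,-3.38,3.66,-0.3,0,0,0,1,-3.38,3.66,-0.3,0,0,0,1,-3.38,3.66,-0.3,0,0,0,1,-3.38,3.66,-0.3,0,0,0,1,-3.38,3.66,-0.3,0,0,0,1,-3.38,3.66,-0.3,0,0,0,1,-3.38,3.66,-0.3,0,0,0,1,-3.38,3.66,-0.3,0,0,0,1,-3.38,3.66,-0.3,0,0,0,1,-3.38,3.66,-0.3,0,0,0,1,0,0,0,0,0,0.15,1,0,0,0,0,0,0.15,1,0,0,0,0,0,0.15,1,0,0,0,0,0,0.15,1,0,0,0,0,0,0,1]'
cat > look.py <<'E'
from h import *
import sys,json
np.set_printoptions(precision=4,suppress=True)
T=tool(); c=cam('wrist',T); im,_=ctrl.camera('wrist'); D={}
for l in ['coder','dial','number_5','knob_top','window','stamp_top']:
    r=ctrl.place_of('wrist',l)
    if r: D[l]=r[0]['centre']; print(l,np.array(D[l]).round(1),round(r[0]['score'],2))
for l,z in dict(coder=0,dial=.044,number_5=.044,knob_top=.093,window=.044,stamp_top=.1105).items():
    if l in D: print(l,at_z(c,D[l],z))
json.dump({'T':T.tolist(),'D':{k:list(map(float,v)) for k,v in D.items()}},open(sys.argv[1]+'.json','w'))
save(sys.argv[1]+'.png',cv2.resize(im,(800,600)))
E
python3 look.py b
```

```text
time_s: 4.0
ee_pos: [0.5449, -0.0799, 0.2505]
eef_rot: [3.142, -0.0, 0.748]
force: [-0.4, -0.3, -0.0]
grip_width: 0.0942
coder [238.1 179.4] 0.83
dial [283.7 157.1] 0.8
number_5 [252.  160.8] 0.82
knob_top [289.7 162.6] 0.85
window [269.3 130.5] 0.81
stamp_top [177.2 237. ] 0.78
coder [ 0.54   -0.1104  0.    ]
dial [ 0.5577 -0.0425  0.044 ]
number_5 [ 0.5322 -0.0724  0.044 ]
knob_top [ 0.5586 -0.04    0.093 ]
window [ 0.5226 -0.0311  0.044 ]
stamp_top [ 0.5224 -0.1815  0.1105]
```

View pics/b.png

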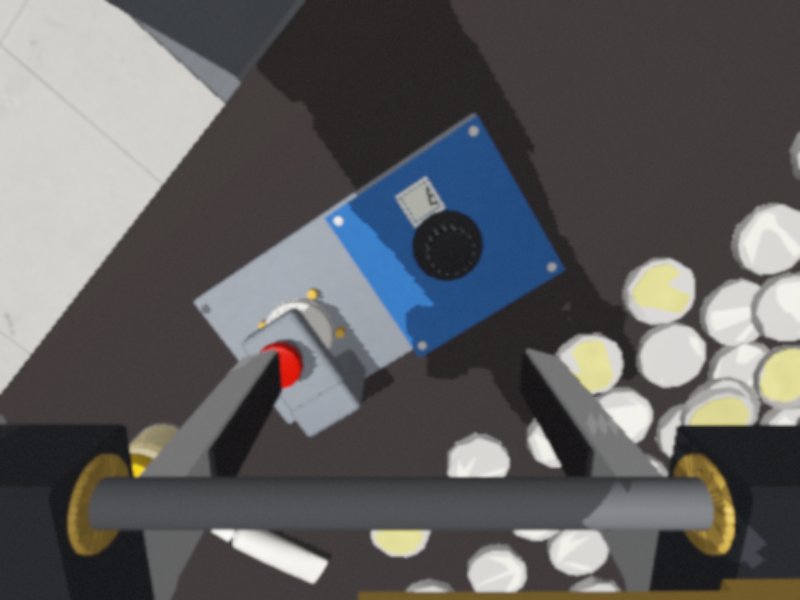

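Wrist view: knob at (448,245), red cap at (282,366). The window at (420,203) shows a "3" well off mid-window. I'll move above the knob for a closer look.

```bash
python3 -m inch '[1.8,-1,3,0,0,0,1,1.8,-1,3,0,0,0,1,0,0,0,0,0,0,1]'
python3 look.py c; python3 - <<'E'
from h import *
import json
O=[json.load(open(f+'.json')) for f in 'bc']
for l in O[1]['D']:
    if l in O[0]['D']: print(l,tri([(cam('wrist',np.array(o['T'])),o['D'][l]) for o in O]).round(4))
im=cv2.imread('pics/c.png'); x,y=np.array(O[1]['D']['window'])*800/512
x=int(x);y=int(y); cv2.imwrite('pics/c2.png',cv2.resize(im[max(0,y-80):y+140,max(0,x-120):x+160],None,fx=2.7,fy=2.7,interpolation=cv2.INTER_CUBIC)); print(x,y)
E
```

```text
time_s: 4.72
ee_pos: [0.557, -0.0399, 0.1887]
eef_rot: [-3.139, 0.002, 0.749]
force: [0.3, -1.7, 0.4]
grip_width: 0.094
coder [207.1 204.7] 0.66
dial [253.  184.5] 0.8
number_5 [220.3 193.7] 0.65
knob_top [256.1 196. ] 0.6
window [236.5 151.7] 0.95
stamp_top [121.  280.6] 0.45
coder [ 0.5382 -0.1073  0.    ]
dial [ 0.5556 -0.0425  0.044 ]
number_5 [ 0.5369 -0.0737  0.044 ]
knob_top [ 0.5576 -0.0397  0.093 ]
window [ 0.5196 -0.0285  0.044 ]
stamp_top [ 0.5183 -0.1799  0.1105]
coder [ 0.541  -0.1143 -0.0203]
dial [ 0.5563 -0.0422  0.0461]
number_5 [ 0.5339 -0.0717  0.0505]
knob_top [ 0.5585 -0.0401  0.0912]
window [ 0.5218 -0.0309  0.0308]
stamp_top [ 0.5204 -0.1817  0.1089]
369 237
```

View pics/c2.png

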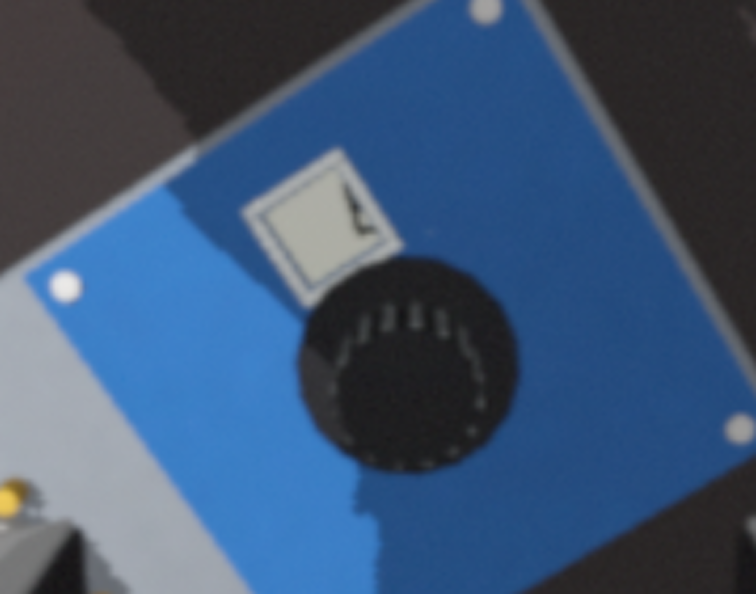

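The crop shows a digit leaving the window at its right edge, crop (358,210). Clockwise turning brings the next digit in from the left. Dial axis is about (0.558, -0.040), right under the tool, so I descend and grip the knob.

```bash
python3 -m inch '[0,0,4,0,0,0,1,0,0,4,0,0,0,1,0,0,2.5,0,0,0,1,0.1,0,1.6,0,0,0,0.6,0,0,0,0,0,0,0.3,0,0,0,0,0,0,0.2,0,0,0,0,0,0,0.2,0,0,0,0,0,0,0.2]' 30
```

```text
time_s: 6.08
ee_pos: [0.5587, -0.0401, 0.07]
eef_rot: [3.141, -0.001, 0.747]
force: [0.1, 0.7, 0.1]
grip_width: 0.0476
```

```bash
python3 -m inch '[0,0,0.2,0,0,0,0.2,0,0,0,0,0,0,0.2,0,0,0,0,0,0,0.2,0,0,0,0,0,0,0.2]' 30; python3 -c "
from station import ctrl;print(ctrl.get_obs())"
```

```text
time_s: 6.58
ee_pos: [0.5574, -0.0411, 0.0673]
eef_rot: [-3.141, 0.003, 0.747]
force: [-7.9, -7.8, 4.7]
grip_width: 0.0313
{'time_s': 6.575, 'qpos': array([-0.13826665,  0.47162559,  1.62828374, -0.00190975,  1.04411893,
       -0.88418716]), 'joint_vel': array([-1.51831796e-03, -2.86773971e-04, -3.09651774e-04, -1.16562635e-03,
       -5.22178208e-04,  9.34778218e-05]), 'tau': array([  4.53041062, -56.44468904, -32.4872911 ,   1.91559881,
        -1.69224981,   0.0735956 ]), 'ee_pos': array([ 0.55739173, -0.04106204,  0.0672659 ]), 'eef_rot': array([-3.14075343e+00,  2.81950461e-03,  7.46883672e-01]), 'force': array([-7.91183896, -7.77833243,  4.70527768]), 'moment': array([-1.3991891 ,  1.45471949,  0.0902455 ]), 'grip_width': 0.03127716192442411}
```

```bash
python3 -m inch '[-0.17,0,0,0,0,0,0.2,0,0,0,0,0,0,0.2]'; python3 -m inch '[0,0,0.05,0,0,0,0.2,0,0,0.05,0,0,0,0.2,0,0,0,0,0,0,0.2]'
```

```text
time_s: 6.82
ee_pos: [0.5572, -0.0413, 0.0675]
eef_rot: [3.142, -0.0, 0.747]
force: [-2.1, -0.8, 2.3]
grip_width: 0.0314
time_s: 7.2
ee_pos: [0.5573, -0.0413, 0.0672]
eef_rot: [3.141, -0.0, 0.747]
force: [-4.5, -1.1, 9.9]
grip_width: 0.0311
```

```bash
python3 -m inch '[0,0,0.05,0,0,0,0.2,0,0,0,0,0,0,0.2]';  python3 -m inch '[0,0,0.04,0,0,0,0.2,0,0,0,0,0,0,0.2]'
```

```text
time_s: 7.45
ee_pos: [0.5574, -0.0413, 0.067]
eef_rot: [3.141, -0.0, 0.747]
force: [-5.7, -0.7, 13.1]
grip_width: 0.0314
time_s: 7.7
ee_pos: [0.5575, -0.0413, 0.0667]
eef_rot: [3.141, -0.0, 0.747]
force: [-5.8, -1.0, 14.1]
grip_width: 0.0311
```

```bash
python3 -m inch '[0,0,0.05,0,0,0,0.2,0,0,0,0,0,0,0.2]';  python3 -m inch '[0,0,0,0,0,0.1,0.2,0,0,0,0,0,0.1,0.2,0,0,0,0,0,0.1,0.2,0,0,0,0,0,0,0.2]'; python3 -c "
from station import ctrl;print(ctrl.get_obs()['moment'])"
```

```text
time_s: 7.95
ee_pos: [0.5575, -0.0413, 0.0663]
eef_rot: [3.141, -0.0, 0.747]
force: [-6.8, -0.1, 16.2]
grip_width: 0.0313
time_s: 8.45
ee_pos: [0.5571, -0.0416, 0.0662]
eef_rot: [3.141, 0.0, 0.446]
force: [-8.2, -2.3, 16.4]
grip_width: 0.0314
[-0.45865489  1.75254616 -0.02173152]
```

```bash
python3 look.py d; python3 - <<'E'
import cv2
im=cv2.imread('pics/d.png'); cv2.imwrite('pics/d2.png',cv2.resize(im[200:500,200:600],None,fx=2,fy=2,interpolation=cv2.INTER_CUBIC))
E
```

```text
coder [201.6 262.6] 0.57
dial [254.7 221.9] 0.72
number_5 [203.7 231.1] 0.67
knob_top [256.9 253.1] 0.81
coder [ 0.5378 -0.1081  0.    ]
dial [ 0.5564 -0.0402  0.044 ]
number_5 [ 0.5276 -0.0613  0.044 ]
knob_top [ 0.5575 -0.0393  0.093 ]
```

View pics/d2.png

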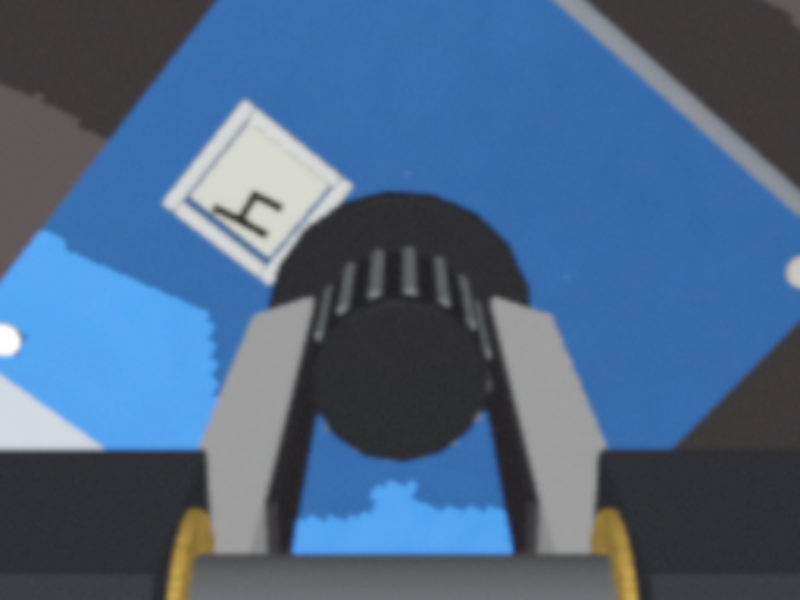

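A "4" is now entering from the lower left, crop (250,212), roughly 0.1–0.2 rad short of mid-window. The grip is turning the dial, and 5 needs about 0.9 rad more.

```bash
python3 -m inch '[-0.08,0,0,0,0,0.1,0.2,0,0,0,0,0,0.1,0.2,0,0,0,0,0,0.1,0.2,0,0,0,0,0,0.1,0.2,0,0,0,0,0,0,0.2]';python3 -m inch '[0,0,0,0,0,0.1,0.2,0,0,0,0,0,0.1,0.2,0,0,0,0,0,0.1,0.2,0,0,0,0,0,0,0.2]'; python3 look.py e; python3 - <<'E'
import cv2
im=cv2.imread('pics/e.png'); cv2.imwrite('pics/e2.png',cv2.resize(im[200:500,200:600],None,fx=2,fy=2,interpolation=cv2.INTER_CUBIC))
E
```

```text
time_s: 9.43
ee_pos: [0.5565, -0.0418, 0.0662]
eef_rot: [3.141, -0.0, 0.046]
force: [-8.1, -1.4, 17.1]
grip_width: 0.0316
time_s: 9.93
ee_pos: [0.5562, -0.0417, 0.0661]
eef_rot: [3.141, 0.001, -0.254]
force: [-9.4, -0.8, 17.1]
grip_width: 0.0313
coder [255.6 280.1] 0.7
dial [252.2 222.5] 0.57
number_5 [203.  233.9] 0.6
knob_top [256.4 250.4] 0.71
window [199.3 225.5] 0.96
coder [ 0.5392 -0.1074  0.    ]
dial [ 0.5547 -0.0394  0.044 ]
number_5 [ 0.5197 -0.0389  0.044 ]
knob_top [ 0.558  -0.0379  0.093 ]
window [ 0.5191 -0.0324  0.044 ]
```

View pics/e2.png

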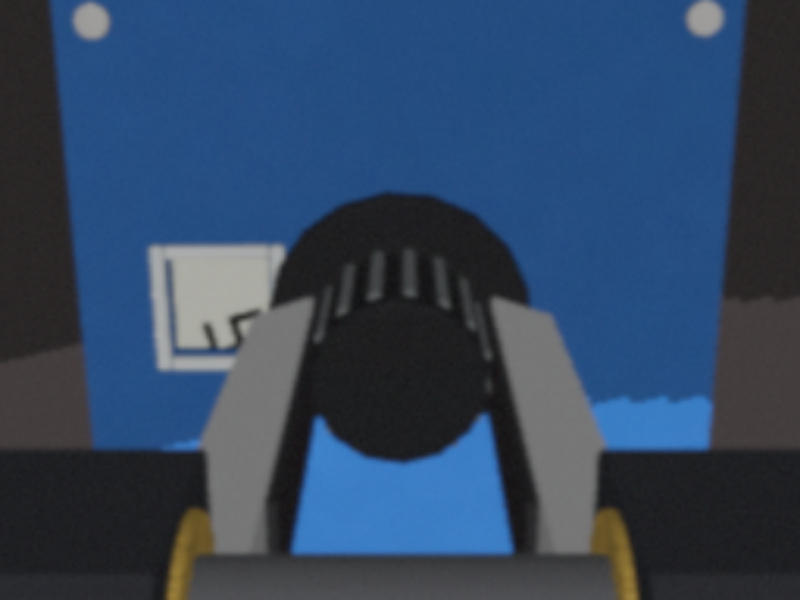

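The "5" is coming in at the lower edge of the window, crop (230,340), about 0.17–0.2 rad short. The coder's sides are parallel to the tool at yaw -0.25. I ease off so the dial rides on its key, then feel for the notch in small turns.

```bash
python3 -m inch '[-0.1,0,-0.1,0,0,0,0.2,0,0,-0.1,0,0,0,0.2,0,0,0,0,0,0,0.2]'; python3 -m inch '[0,0,0,0,0,0.02,0.2,0,0,0,0,0,0,0.2]';python3 -m inch '[0,0,0,0,0,0.02,0.2,0,0,0,0,0,0,0.2]'; python3 -m inch '[0,0,0,0,0,0.02,0.2,0,0,0,0,0,0,0.2]'
```

```text
time_s: 10.65
ee_pos: [0.5558, -0.0417, 0.0674]
eef_rot: [3.141, -0.001, -0.253]
force: [-1.0, -3.9, 6.1]
grip_width: 0.0314
time_s: 10.9
ee_pos: [0.5558, -0.0417, 0.0674]
eef_rot: [3.141, -0.001, -0.273]
force: [-1.9, -5.0, 7.5]
grip_width: 0.0315
time_s: 11.15
ee_pos: [0.5557, -0.0417, 0.0674]
eef_rot: [3.141, -0.001, -0.293]
force: [-3.4, -3.9, 6.7]
grip_width: 0.0315
time_s: 11.4
ee_pos: [0.5557, -0.0417, 0.0674]
eef_rot: [3.141, -0.001, -0.313]
force: [-3.1, -4.0, 6.2]
grip_width: 0.0313
```

```bash
for i in 1; do python3 -m inch '[0,0,0,0,0,0.02,0.2,0,0,0,0,0,0,0.2]'; done; python3 -m inch '[0,0,0,0,0,0.02,0.2,0,0,0,0,0,0,0.2]'; python3 -m inch '[0,0,0,0,0,0.02,0.2,0,0,0,0,0,0,0.2]'
```

```text
time_s: 11.65
ee_pos: [0.5557, -0.0417, 0.0674]
eef_rot: [3.141, -0.001, -0.333]
force: [-2.6, -4.2, 7.0]
grip_width: 0.0316
time_s: 11.9
ee_pos: [0.5557, -0.0416, 0.0674]
eef_rot: [3.141, -0.001, -0.353]
force: [-3.4, -3.0, 7.1]
grip_width: 0.0312
time_s: 12.15
ee_pos: [0.5557, -0.0417, 0.0674]
eef_rot: [3.141, -0.001, -0.373]
force: [-3.0, -3.7, 7.1]
grip_width: 0.0314
```

```bash
python3 -m inch '[0,0,0,0,0,0.015,0.2,0,0,0,0,0,0,0.2]'; python3 -m inch '[0,0,0,0,0,0.015,0.2,0,0,0,0,0,0,0.2]'; python3 -m inch '[0,0,0,0,0,0.015,0.2,0,0,0,0,0,0,0.2]'
```

```text
time_s: 12.4
ee_pos: [0.5556, -0.0416, 0.0674]
eef_rot: [3.141, -0.001, -0.388]
force: [-3.8, -3.7, 6.5]
grip_width: 0.0313
time_s: 12.65
ee_pos: [0.5556, -0.0417, 0.0674]
eef_rot: [3.141, -0.001, -0.403]
force: [-3.5, -3.3, 7.1]
grip_width: 0.0315
time_s: 12.9
ee_pos: [0.5556, -0.0416, 0.0674]
eef_rot: [3.141, -0.001, -0.418]
force: [-3.9, -3.9, 7.0]
grip_width: 0.0312
```

```bash
for i in 1; do python3 -m inch '[0,0,0,0,0,0.015,0.2,0,0,0,0,0,0,0.2]'; done; python3 -m inch '[0,0,0,0,0,0.015,0.2,0,0,0,0,0,0,0.2]'; python3 -m inch '[0,0,0,0,0,0.015,0.2,0,0,0,0,0,0,0.2]'; python3 look.py f; python3 - <<'E'
import cv2
im=cv2.imread('pics/f.png'); cv2.imwrite('pics/f2.png',cv2.resize(im[250:450,200:500],None,fx=2.6,fy=2.6,interpolation=cv2.INTER_CUBIC))
E
```

```text
time_s: 13.15
ee_pos: [0.5557, -0.0416, 0.0675]
eef_rot: [3.141, -0.001, -0.433]
force: [-3.0, -4.0, 9.4]
grip_width: 0.0312
time_s: 13.4
ee_pos: [0.5557, -0.0416, 0.0678]
eef_rot: [3.141, -0.001, -0.448]
force: [-4.2, -2.0, 11.8]
grip_width: 0.0315
time_s: 13.65
ee_pos: [0.5557, -0.0416, 0.0678]
eef_rot: [3.141, -0.001, -0.463]
force: [-4.8, -2.7, 11.9]
grip_width: 0.0316
coder [271.7 277.3] 0.86
dial [252.5 220.5] 0.73
number_5 [199.7 232.9] 0.74
knob_top [256.4 252.5] 0.65
window [200.1 233. ] 0.78
coder [ 0.5389 -0.1068  0.    ]
dial [ 0.5552 -0.0381  0.044 ]
number_5 [ 0.5183 -0.0299  0.044 ]
knob_top [ 0.5573 -0.0398  0.093 ]
window [ 0.5185 -0.03    0.044 ]
```

View pics/f2.png

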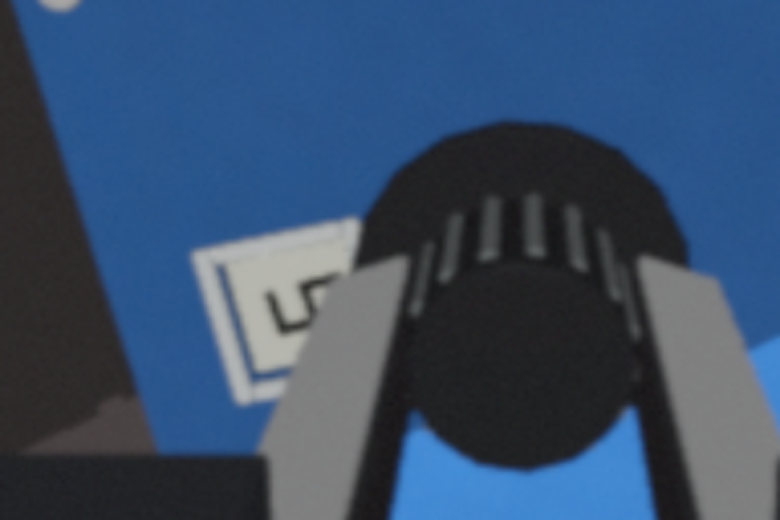

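The 5 stands near mid-window, crop (295,305). z rose and the force jumped at yaw -0.433 to -0.448, so the notch is found. I let the dial rise gently and check the force.

```bash
python3 -m inch '[0,0,-0.1,0,0,-0.012,0.2,0,0,-0.1,0,0,0,0.2,0,0,0,0,0,0,0.2]'; python3 -m inch '[0,0,-0.1,0,0,0,0.2,0,0,-0.1,0,0,0,0.2,0,0,0,0,0,0,0.2]'
```

```text
time_s: 14.38
ee_pos: [0.5556, -0.0416, 0.0695]
eef_rot: [3.141, -0.001, -0.451]
force: [-2.4, -2.3, 6.2]
grip_width: 0.0315
time_s: 14.75
ee_pos: [0.5556, -0.0415, 0.071]
eef_rot: [3.141, -0.0, -0.451]
force: [0.4, -3.8, 3.8]
grip_width: 0.0312
```

```bash
python3 -m inch '[0,0,0,0,0,0,0.7,0,0,0,0,0,0,0.7,0,0,0,0,0,0,0.7,0,0,0,0,0,0,0.7,0,0,-3,0,0,0,0.7,0,0,-4,0,0,0,0.7,0,0,-3,0,0,0,0.7,0,0,0,0,0,0,0.7]'; python3 look.py g; python3 - <<'E'
import cv2
im=cv2.imread('pics/g.png'); cv2.imwrite('pics/g2.png',cv2.resize(im[180:430,250:550],None,fx=2.4,fy=2.4,interpolation=cv2.INTER_CUBIC))
E
```

```text
time_s: 15.75
ee_pos: [0.5563, -0.0414, 0.1732]
eef_rot: [-3.14, -0.004, -0.451]
force: [-1.1, 0.2, -1.2]
grip_width: 0.0658
coder [263.6 231.6] 0.7
dial [252.1 190.8] 0.72
number_5 [218.8 194.7] 0.69
knob_top [253.8 202. ] 0.83
window [217.9 192.4] 0.93
stamp_top [287.1 352.5] 0.7
coder [ 0.5372 -0.1041  0.    ]
dial [ 0.5523 -0.0427  0.044 ]
number_5 [ 0.52   -0.0316  0.044 ]
knob_top [ 0.5551 -0.0413  0.093 ]
window [ 0.5203 -0.029   0.044 ]
stamp_top [ 0.5215 -0.1807  0.1105]
```

View pics/g2.png

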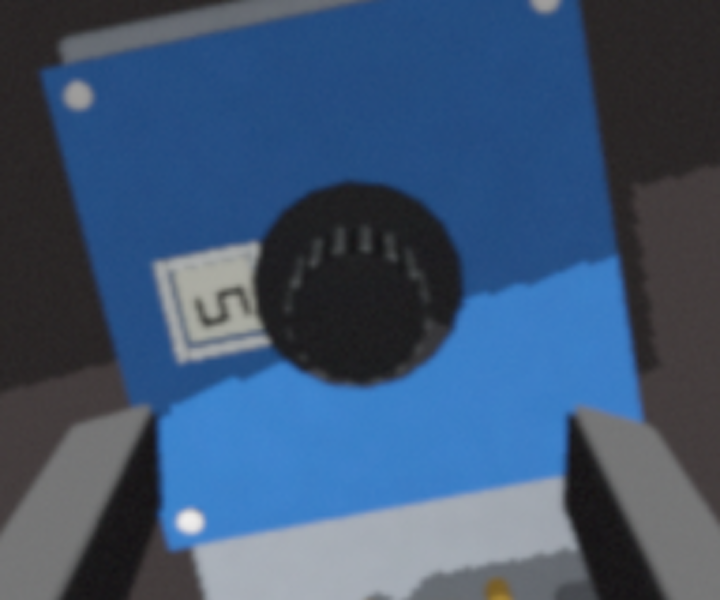

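The dial sits fully up with 5 in the window, crop (222,303), and window centre about (215,305). Next I go over the plunger with the fingers shut.

```bash
python3 -m inch '[0.7,3.5,0,0,0,0,0,0.7,3.5,0,0,0,0,0,0.7,3.6,0,0,0,0,0,0.7,3.6,0,0,0,0,0,0,0,1,0,0,0,0,0,0,1,0,0,0,0,0,0,1,0,0,0,0,0,0,0,0,0,0,0]' 15; python3 look.py i; python3 - <<'E'
from h import *
im=cv2.imread('pics/i.png'); c=cam('wrist'); T=tool()
p=proj(c,[T[:3,3],[T[0,3],T[1,3],.1105]])*800/512; print(p)
for q in p: cv2.circle(im,tuple(int(v) for v in q),4,(0,255,0),1)
cv2.imwrite('pics/i2.png',im)
E
```

```text
time_s: 17.1
ee_pos: [0.5186, -0.1805, 0.14]
eef_rot: [3.142, 0.002, -0.45]
force: [-0.5, -0.7, -0.2]
grip_width: 0.0007
coder [176.1  33.6] 0.73
dial [218.2  24.1] 0.75
number_5 [177.1  36.4] 0.71
knob_top [213.5   3.3] 0.87
window [173.   35.4] 0.87
stamp_top [259.2 223.1] 0.56
coder [ 0.515  -0.0179  0.    ]
dial [ 0.5538 -0.0395  0.044 ]
number_5 [ 0.5199 -0.033   0.044 ]
knob_top [ 0.5565 -0.0403  0.093 ]
window [ 0.5173 -0.0309  0.044 ]
stamp_top [ 0.5205 -0.1827  0.1105]
[[398.86399842 371.85242558]
 [399.00937852 345.22173357]]
```

View pics/i2.png

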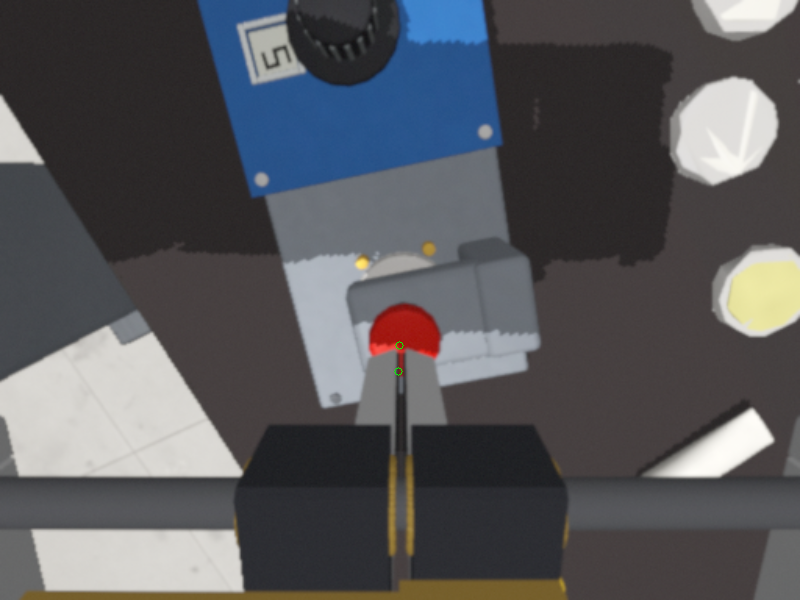

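The 5 is in the window at (270,50). The cap centre is at about (405,342), with the tool's point projected at (399,345), so I shift 2.5 mm in tool x and descend.

```bash
python3 -m inch '[0.25,0,1.2,0,0,0,0,0,0,1.2,0,0,0,0,0,0,0,0,0,0,0]'; python3 -m inch '[0,0,0.3,0,0,0,0,0,0,0.3,0,0,0,0,0,0,0,0,0,0,0]';  python3 -m inch '[0,0,0.3,0,0,0,0,0,0,0.3,0,0,0,0,0,0,0,0,0,0,0]'
```

```text
time_s: 17.82
ee_pos: [0.5204, -0.1822, 0.1155]
eef_rot: [3.141, 0.003, -0.451]
force: [0.6, -0.2, 0.4]
grip_width: 0.0005
time_s: 18.2
ee_pos: [0.5211, -0.1825, 0.1111]
eef_rot: [-3.142, -0.0, -0.451]
force: [0.2, 0.1, 0.3]
grip_width: 0.0002
time_s: 18.58
ee_pos: [0.5212, -0.1825, 0.1052]
eef_rot: [-3.142, -0.001, -0.451]
force: [-0.2, 0.2, 5.1]
grip_width: 0.0003
```

```bash
python3 -m inch '[0,0,0.25,0,0,0,0,0,0,0.25,0,0,0,0,0,0,0,0,0,0,0]'; python3 -m inch '[0,0,0.15,0,0,0,0,0,0,0.05,0,0,0,0,0,0,0,0,0,0,0]'
```

```text
time_s: 18.95
ee_pos: [0.5212, -0.1825, 0.1005]
eef_rot: [-3.142, -0.001, -0.451]
force: [-2.1, 1.2, 8.2]
grip_width: 0.0003
time_s: 19.32
ee_pos: [0.5212, -0.1825, 0.0987]
eef_rot: [3.142, -0.001, -0.451]
force: [-1.8, 0.7, 9.2]
grip_width: 0.0003
```

```bash
python3 -m inch '[0,0,0.1,0,0,0,0,0,0,0,0,0,0,0,0,0,0,0,0,0,0]'; python3 -m inch '[0,0,-0.4,0,0,0,0,0,0,-0.4,0,0,0,0,0,0,-1,0,0,0,0,0,0,-3,0,0,0,0,0,-3,-3,0,0,0,0,0,-5,-2,0,0,0,0,0,-3,0,0,0,0,0,0,0,0,0,0,0,0]'; python3 look.py j;  python3 - <<'E'
from h import *
for n in ['scene','side']:
    ctrl.camera(n); c=cam(n)
    for l in ['wax_jar','dropper_bottle','balm_tin']:
        r=ctrl.place_of(n,l); print(n,l,[(np.round(x['centre'],1),round(x['score'],2)) for x in r[:2]])
E
```

```text
time_s: 19.7
ee_pos: [0.5213, -0.1826, 0.0986]
eef_rot: [-3.142, -0.001, -0.451]
force: [-6.2, 2.2, 18.9]
grip_width: 0.0005
time_s: 20.7
ee_pos: [0.5692, -0.082, 0.195]
eef_rot: [3.142, 0.0, -0.449]
force: [-0.8, -0.8, -0.2]
grip_width: 0.0012
coder [241.4 201.1] 0.96
dial [226.8 154.6] 0.82
number_5 [191.8 162.6] 0.83
knob_top [222.  160.5] 0.97
window [192.8 162.3] 0.86
stamp_top [193.4 164.4] 0.66
coder [ 0.5387 -0.1041  0.    ]
dial [ 0.5551 -0.0411  0.044 ]
number_5 [ 0.5178 -0.0325  0.044 ]
knob_top [ 0.5558 -0.0399  0.093 ]
window [ 0.5189 -0.0327  0.044 ]
stamp_top [ 0.5353 -0.0307  0.1105]
scene wax_jar [(array([316.4, 272. ]), 0.73)]
scene dropper_bottle [(array([203.1, 193.7]), 0.65)]
scene balm_tin [(array([218.6, 193.6]), 0.64)]
side wax_jar [(array([269.3, 160. ]), 0.93)]
side dropper_bottle [(array([275.1, 284.1]), 0.56)]
side balm_tin [(array([238.9, 281.6]), 0.84)]
```

View pics/j.png

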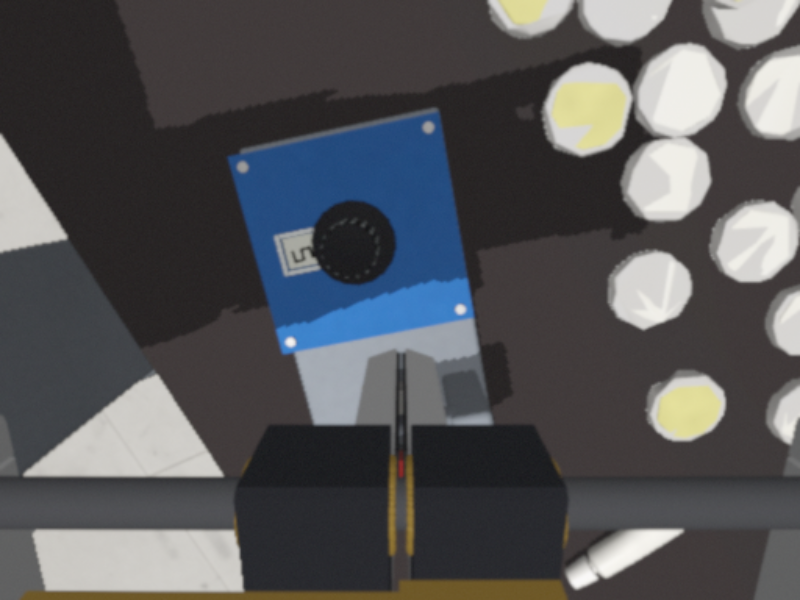

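The final view shows 5 in the window at (300,252) and the arm clear. The bystanders read within ~2.5 px of their first places, apart from the tin, whose first scene detection was wrong.

```bash
python3 -c "
from station import ctrl;print(ctrl.hand_in())"
```

```text
the job is handed in; nothing more can be done
None
```

The coder is set to 5 and locked, the stamp has been pressed once and let go, and the job was handed in at about 21 s. No verdict was reported.

- **Dial:** I gripped the knob and pressed it free at 14–17 N, about 5 mm down by the spring figures. I turned it clockwise to just short of 5, then eased off and felt for the notch in small steps. The force and height jumped at tool yaw about -0.44 rad. Eased off, the dial rose about 3.6 mm with the tool and was then let go. The last check put digit 5 about 1 mm from the window centre; an earlier one said 2.6 mm. Both are inside the 5.5 mm limit.
- **Stamp:** I pushed the plunger with closed fingers to its stop, about 12 mm of travel. The highest force I read was 18.9 N, under the 25 N limit, though harder than the roughly 12 N I had aimed for.
- **Not confirmed:** I did not see the plunger come back up, because the fingers hid it in the last picture; the last stamp reading was a false detection. The arm was clear, with force about 0.
- **Bystanders:** The jar, dropper bottle and loose tin read within about 2.5 px of their starting places. The tin could only be compared in the side camera, because its first scene detection was wrong.

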